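# Hold the hidden bolt head behind the cue lamp bracket

## Task

The nut runner on the front of the cue lamp bracket is turning the whole bolt instead of tightening it. Pull the red cap straight back along its rail, off the bolt head and all the way to its end stop; then reach down into the gap between bracket and cap, grip the hex head between the fingers and hold it firmly so that it no longer turns, finishing with the head still held. Leave the toggles, bell push, dimmer knob and spare amber lenses undisturbed.

Things in the scene. Friction and masses are not known exactly. Their poses are not given: they have to be found in the camera images.
- bracket: Fixed lamp bracket: grey upright plate 110 wide (y), 5 thick, top at height 115, on a 6 thick foot plate (x = -55 to 125, 110 wide). Origin on the shelf under the middle of the plate's back face (plane x = 0). z up; +x points square away from the plate's back, to the side of bolt head and cap. Beside the head (y) nothing behind the plate stands above the foot plate. Never moves.
- runner (a point): Middle of the blue nut runner on the bracket's front (-x) side, fixed to it: 48 diameter, lying along bracket x on the bolt's axis at height 75, top at 99, reaching from the plate to x = -150.
- lamp (a point): Centre of the red cue lamp lens on its black house, fixed to the bracket's front side at y = +90: 60 diameter, top at height 105, from the plate to x = -61.
- head (a point): Centre of the steel hex bolt head: x = 20, y = 0, height 75 in bracket axes, fixed. 19 across flats, 22 across corners, 12 long (x = 14 to 26), axis along bracket x, on a brass collar (21 diameter, x = 0 to 14). Hidden in the cap at first. With the cap at its stop the gap from plate to cap rim is 49 (x = 0 to 49), open above and sideways; fingers come down either side and close along bracket y.
- bolt (a joint): Turn of the bolt about bracket +x (rad, right-handed, unlimited). The runner turns it steadily from the start at about 0.4 rad/s with about 0.1 N m; pinched on two parallel flats with 20 N or more it stops (the runner's clutch slips), let go it turns on.
- fin (a point): Middle of the fin of the red cap, moves with it; height 107, the fin's top 11 above it. Fin 18 (bracket x) by 12 thick (bracket y), from 17 to 43 above the bolt axis; pinch it from above along bracket y. The cap is a round cup over the head, 33 outer diameter, 25 long, open towards the plate; pushed home its rim is at x = 11 and this point at x = 24.
- cap (a joint): Slide of the cap along bracket +x (m): 0 pushed home over the head, 0.038 at its end stop, clear of the head. Starts at 0 to 0.005. Friction of about 4 N holds it wherever it is left.
- toggle1 (a joint): Left chrome toggle (rad), 30 long, on the 90 x 120 steel switch plate, up to 50 tall. Bystander.
- toggle2 (a joint): Right chrome toggle (rad), like the left one. Bystander.
- bell (a joint): Bell push (m, 0 up, 0.006 fully pressed): 42 wide brass housing with white button, 22 tall. Bystander.
- dimmer (a joint): Grey dimmer knob (rad), 48 diameter, 45 tall. Bystander.
- switch_plate: Steel switch plate, 90 (x) x 120 (y) x 12, fixed; origin under its centre. Bystander.
- stand: Slotted oak stand, 70 (x) x 112 (y), 36 tall, fixed; origin under its centre. Bystander.
- lens0: Spare amber lens cap, a disc of 50 diameter, 8 thick, upright in a slot of the oak stand, its top at height 62; origin at its lowest point. Bystander.
- lens1: Spare amber lens cap, a disc of 50 diameter, 8 thick, upright in a slot of the oak stand, its top at height 62; origin at its lowest point. Bystander.
- lens2: Spare amber lens cap, a disc of 50 diameter, 8 thick, upright in a slot of the oak stand, its top at height 62; origin at its lowest point. Bystander.

How it is judged:
On the way, in this order (a step that is already met when the one before it is completed fails the run):
1. the cap is pulled back off the bolt head to its stop (value of joint cap above 0.032 m), for 0.2 s.
2. the bolt head is gripped between the fingers and does not turn for a second (velocity of joint bolt between -0.06 and 0.06 rad/s and contact force between the fingers and bolt above 5 N and distance between the grasp point and head below 0.03 m and y of the grasp point in the frame of bracket between -0.01 and 0.01 m and value of joint cap above 0.032 m), for 1 s.
At the end, for the whole second after the job is handed in: The fingers press on the bolt head with more than 5 N, the grip point between the pads is within 30 mm of the head's centre and within 10 mm of the bolt's axis sideways (one finger on each side), the bolt turns at less than 0.06 rad/s, and the cap is still back, at least 32 of its 38 mm (all of step 2); the arm keeps its last pose, push and grip.
It fails at once if a toggle is thrown (value of joint toggle1 above 0.3 rad or value of joint toggle2 below 0.5 rad).
It fails at once if the bell is rung (value of joint bell above 0.003 m).
It fails at once if the dimmer is knocked (contact force between any of the arm, the fingers and dimmer above 2 N).
It fails at once if a spare lens is displaced by more than 15 mm (distance of any of lens0, lens1, lens2 from where it was at the start of the episode above 0.015 m).
It also fails if it takes over 38 s, if anything falls off the work surface, if the arm or the gripper's body presses on something with over 40 N, if the wrist force passes 120 N, or if a joint passes its speed limit or range.

## Robot

A 6-joint arm with a two-finger parallel gripper is mounted at the origin on the work surface. World frame = base frame: x ahead of the robot, y to its left, z up, the work surface at z = 0. Lengths are in m, angles in rad, forces in N, time in s.
With the tool pointing down it reaches from about 0.375 to 0.9 m from the base axis. Payload 3.1 kg.
Tool frame: the origin (TCP) lies between the finger pads; the fingertips stand 17 mm ahead of it and the grasp point (between the pads) lies 2 mm behind it (robot.nose_length is the distance from the TCP to the fingertips, in m); z points along the fingers, y is the line along which they close (so a half turn about z gives the same grasp; the last joint's range is limited). The gripper opens to 87 mm and grips with 3 to 60 N. Pads are 19 mm wide; open, the fingers measure 117 mm over their backs; the gripper's body (75 mm by 190 mm) begins 51 mm behind the grasp point.
Start: joints at [-1.46, 0.527, 1.433, -0, 1.181, -0.178], TCP at [0.178, -0.599, 0.24] pointing down, gripper open.
Joint ranges: [-3.08, 3.08], [-0.75, 2.2], [0.22, 2.44], [-1.43, 4.57], [0, 2.65], [-2.85, 2.85]. Speed limits (rad/s): [2.79, 2.79, 3.14, 3.14, 3.14, 3.14].

## Interface

Orientations are given as a unit quaternion [x, y, z, w].
In Python, from rig import robot, cams gives the robot as it stands.
- The arm moves only by the shell command python3 -m pendant 'ROWS' [FORCE]. ROWS is JSON, a list of rows, each an object with "jaw": the opening, from 0 (shut) to 1 (fully open); "linear": the shift along the tool's x, y, z in cm, a list of three; "twist": the turn about the tool's z in degrees. A call has 1 to 12 rows; each row shifts and turns the commanded pose from where the row before left it, along the tool's axes as they then stand; what a row does not reach is not made up. A row lasts 1/12 s, in which the tool goes at most 41.7 mm and 7.16 degrees, less where a joint would pass 70% of its speed; a pose out of reach is approached as far as the arm can. A call is refused whole if a number of a shift passes 4.17 or a number of a turn 7.16, either way. A call with a gripper value outside its range is refused whole. The fingers move at their own pace and stop on an object; FORCE is the grip in N (left out, the last holds). Time passes only in rows, so rows that do not move let the fingers close. It gives the time, the measured TCP pose, the force, the opening and the grip force at its end, in the units of the state.
- robot.get_obs(): the state, without advancing time (a new reading comes with each control period).
- cams.camera(name): name is "scene" or "top"; returns a dict with "color" (384x512x3 uint8, blue, green, red), "depth" (384x512 float32, m along the optical axis (not along the pixel's ray), 0 where there is no reading), "fov_y" (degrees; the focal length in pixels is half the picture's height over the tangent of half this angle, whatever the lens; pixels are square), "cx", "cy" (the principal point, pixels), "k1" (the pictures are not rectified: a ray, as slopes to the right and down, at radius r is drawn at 1 + k1 r^2 times it, then the intrinsics apply), "view" (4x4, takes a point from world to camera coordinates). Camera axes: x right, y down, z forward; pixel columns grow to the right and rows downward; lengths in m; the calibration is good to about 2 mm. A picture is of the moment at which its call begins.
- robot.hand_in(): hands the job in; it is judged then, once.
The state is a dict: "time": time; "q": joint angles; "joint_velocities": joint speeds; "joint_torque": joint torques, N m; "position": TCP position; "tool_rot": TCP orientation; "ft_force": force on the tool from outside, world axes, zero at the start; "moment": the same for the moment, N m; "grip_width": finger opening in m; "grip_force": force on a finger pad.
Only numpy, scipy, OpenCV 4.12 (cv2) and the standard library are available. Lean on these libraries where they do the work, as an engineer would, in place of code of your own. Each camera call takes 0.05 s, during which the arm holds its last target. There are 200 camera calls.

## Working session

There is one attempt and no reset: what is moved stays moved. The work goes in short steps, Python scripts to look and compute and a shell command to move; the robot and the scene stay as the last step left them, time stands still between calls to the robot, and variables do not carry over. Pictures are saved under pics/ and viewed, at most 10 in all, crops included, and the job is handed in when it is done.

```bash
mkdir -p pics; ls; cat > h.py <<'E'
import numpy as np, cv2
from rig import robot, cams
def K(c):
    f=c["color"].shape[0]/2/np.tan(np.radians(c["fov_y"])/2)
    return np.array([[f,0,c["cx"]],[0,f,c["cy"]],[0,0,1]])
def rays(c,uv):
    p=cv2.undistortPoints(np.array(uv,float).reshape(-1,1,2),K(c),np.array([c["k1"],0,0,0.])).reshape(-1,2)
    return np.c_[p,np.ones(len(p))]
def world(c,pc):
    T=np.linalg.inv(c["view"]); return pc@T[:3,:3].T+T[:3,3]
def on_plane(c,uv,z):
    o=world(c,np.zeros((1,3)))[0]; d=world(c,rays(c,uv))-o
    return o+d*((z-o[2])/d[:,2])[:,None]
def cloud(c):
    v,u=np.nonzero(c["depth"]>0); z=c["depth"][v,u]
    return u,v,world(c,rays(c,np.c_[u,v])*z[:,None])
E
python3 - <<'E'
from h import *
for n in("scene","top"):
    c=cams.camera(n); cv2.imwrite(f"pics/{n}0.png",c["color"]); print(n,c["fov_y"],c["k1"],np.linalg.inv(c["view"])[:3].round(3).tolist(),(c["depth"]>0).mean())
print(robot.get_obs())
E
```

```text
pics
scene 53.04811454225357 -0.11726127313348059 [[-0.726, 0.352, -0.591, 1.052], [0.688, 0.385, -0.616, 0.652], [0.011, -0.853, -0.522, 0.638]] 0.996063232421875
top 55.59471726970791 -0.066948706846079 [[0.001, -0.981, 0.196, 0.21], [-1.0, -0.005, -0.021, 0.013], [0.021, -0.196, -0.98, 1.298]] 0.9959767659505209
{'time': 0.1, 'q': array([-1.46053715e+00,  5.28359033e-01,  1.43379881e+00, -2.10107596e-05,
        1.18142168e+00, -1.78485828e-01]), 'joint_velocities': array([ 0.00069907, -0.00115902, -0.00191948,  0.00103373, -0.00045611,
        0.00068733]), 'joint_torque': array([-3.17106415e-04, -4.40983629e+01, -1.77150893e+01,  6.35072985e-02,
        5.34246024e-02, -4.33652815e-05]), 'position': array([ 0.17792736, -0.59846391,  0.23867034]), 'tool_rot': array([ 9.89595316e-01,  1.43875375e-01,  2.41734365e-05, -9.93189430e-04]), 'ft_force': array([ 0.23558899, -0.07893428,  0.76758318]), 'moment': array([-0.00308125,  0.00275698, -0.03262494]), 'grip_force': 0.0, 'grip_width': 0.08653377138514969}
```

View pics/scene0.png

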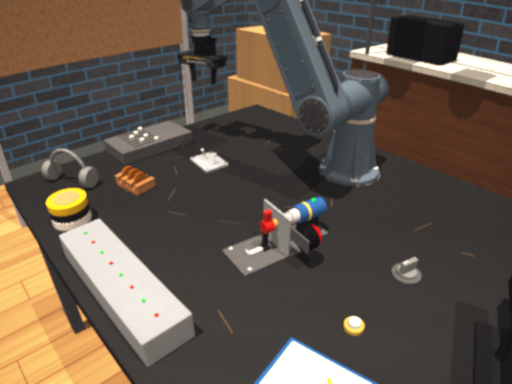

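View pics/top0.png

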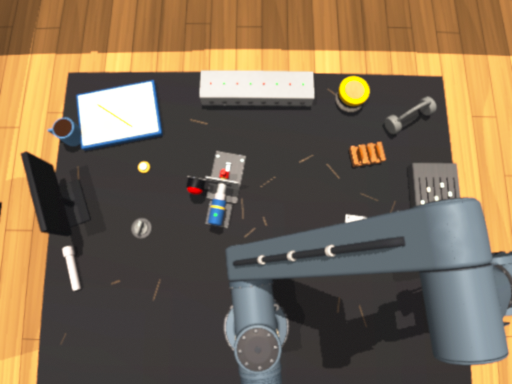

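The scene picture shows the bracket near (285,225), the red fin near (268,215) and the blue runner near (310,208). In the top view the fin is at about (225,175), the runner at (217,207), and the lamp at (195,185). Toggles, bell, dimmer and lenses are all well away.

```bash
python3 - <<'E'
from h import *
R={}
for n in("scene","top"):
    c=cams.camera(n); u,v,P=cloud(c); h=cv2.cvtColor(c["color"],cv2.COLOR_BGR2HSV)[v,u].astype(int)
    roi=(np.hypot(P[:,0]-.55,P[:,1]-.1)<.25)
    red=roi&((h[:,0]<8)|(h[:,0]>172))&(h[:,1]>150)&(h[:,2]>80)&(P[:,2]>.02)
    blue=roi&(h[:,0]>95)&(h[:,0]<125)&(h[:,1]>130)&(h[:,2]>80)&(P[:,2]>.04)
    grey=roi&(h[:,1]<60)&(h[:,2]>60)
    top=grey&(P[:,2]>.108)&(P[:,2]<.125); foot=grey&(P[:,2]>.0)&(P[:,2]<.012)
    fin=red&(P[:,2]>.1)&(P[:,2]<.13)
    for k,m in dict(red=red,fin=fin,blue=blue,top=top,foot=foot).items():
        if m.sum()<3: print(n,k,m.sum());continue
        Q=P[m]; r=cv2.minAreaRect(Q[:,:2].astype(np.float32)*1000)
        print(n,k,m.sum(),"med",np.median(Q,0).round(4),"min",Q.min(0).round(3),"max",Q.max(0).round(3),"rect mm",np.round(r[0]),np.round(r[1]),round(r[2],1))
        if n=="top" and k in("fin","top"): print(Q.round(3).tolist()[:40])
E
```

```text
scene red 313 med [0.5173 0.1214 0.0875] min [0.367 0.068 0.023] max [0.53  0.242 0.118] rect mm [467. 147.] [135. 146.] 42.8
scene fin 74 med [0.5167 0.1189 0.1094] min [0.456 0.107 0.1  ] max [0.526 0.227 0.118] rect mm [488. 164.] [ 23. 132.] 28.6
scene blue 327 med [0.3806 0.1528 0.089 ] min [0.342 0.117 0.064] max [0.429 0.167 0.099] rect mm [384. 142.] [42. 85.] 80.4
scene top 85 med [0.4902 0.1254 0.1119] min [0.476 0.064 0.108] max [0.499 0.174 0.115] rect mm [488. 119.] [112.   7.] 81.0
scene foot 3766 med [0.588  0.1374 0.0012] min [ 0.316 -0.148  0.   ] max [0.786 0.35  0.012] rect mm [564. 115.] [455. 497.] 49.7
top red 149 med [0.4615 0.1956 0.093 ] min [0.445 0.097 0.068] max [0.521 0.236 0.121] rect mm [482. 162.] [ 37. 151.] 25.2
top fin 39 med [0.5053 0.1155 0.1127] min [0.453 0.106 0.101] max [0.519 0.226 0.121] rect mm [485. 162.] [ 20. 131.] 25.2
[[0.517, 0.118, 0.121], [0.518, 0.114, 0.121], [0.518, 0.111, 0.118], [0.518, 0.108, 0.119], [0.515, 0.118, 0.118], [0.515, 0.115, 0.116], [0.514, 0.111, 0.121], [0.515, 0.108, 0.118], [0.519, 0.106, 0.102], [0.513, 0.118
[... 1263 characters left out ...]
 [0.492, 0.138, 0.112], [0.492, 0.134, 0.114], [0.492, 0.131, 0.114], [0.489, 0.145, 0.11], [0.489, 0.141, 0.111], [0.488, 0.137, 0.116], [0.488, 0.134, 0.115], [0.488, 0.131, 0.114], [0.488, 0.127, 0.117], [0.488, 0.124, 0.115], [0.488, 0.121, 0.116], [0.488, 0.118, 0.116], [0.489, 0.115, 0.111], [0.486, 0.125, 0.11], [0.484, 0.121, 0.116], [0.485, 0.118, 0.113], [0.485, 0.114, 0.112], [0.485, 0.111, 0.113], [0.485, 0.108, 0.114], [0.485, 0.104, 0.112], [0.486, 0.101, 0.112], [0.485, 0.098, 0.113], [0.484, 0.094, 0.12], [0.482, 0.108, 0.113], [0.482, 0.105, 0.111]]
top foot 6734 med [0.5563 0.0844 0.0022] min [ 0.3   -0.148  0.   ] max [0.782 0.35  0.012] rect mm [541. 101.] [481. 498.] 0.3
```

```bash
python3 - <<'E'
from h import *
a=cams.camera("scene")["color"][170:290,210:340]; b=cams.camera("top")["color"][140:240,175:260]
cv2.imwrite("pics/z.png",np.hstack([cv2.resize(a,(433,400),interpolation=2),cv2.resize(b,(340,400),interpolation=2)]))
E
```

```text
(no output)
```

View pics/z.png

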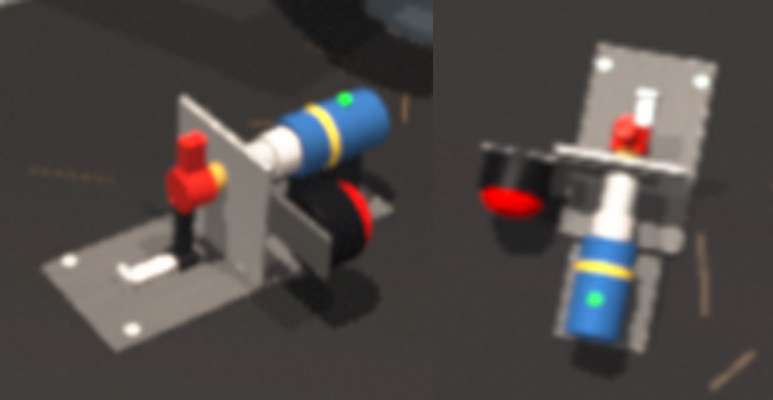

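```bash
python3 -m pendant '[{"jaw":1,"linear":[0,0,0],"twist":6.5},{"jaw":1,"linear":[0,0,0],"twist":6.5},{"jaw":1,"linear":[0,0,0],"twist":6.5},{"jaw":1,"linear":[0,0,0],"twist":6.5},{"jaw":1,"linear":[0.9,-3.1,0],"twist":0},{"jaw":1,"linear":[0.9,-3.1,0],"twist":0},{"jaw":1,"linear":[0.9,-3.1,0],"twist":0},{"jaw":1,"linear":[0.9,-3.1,0],"twist":0},{"jaw":1,"linear":[0.9,-3.1,0],"twist":0},{"jaw":1,"linear":[0.9,-3.1,0],"twist":0},{"jaw":1,"linear":[0.9,-3.1,0],"twist":0},{"jaw":1,"linear":[0.9,-3.1,0],"twist":0}]' 40
python3 -m pendant '[{"jaw":1,"linear":[0.9,-3.1,0],"twist":0},{"jaw":1,"linear":[0.9,-3.1,0],"twist":0},{"jaw":1,"linear":[0.9,-3.1,0],"twist":0},{"jaw":1,"linear":[0.9,-3.1,0],"twist":0},{"jaw":1,"linear":[0.9,-3.1,0],"twist":0},{"jaw":1,"linear":[0.9,-3.1,0],"twist":0},{"jaw":1,"linear":[0.9,-3.1,0],"twist":0},{"jaw":1,"linear":[0.9,-3.1,0],"twist":0},{"jaw":1,"linear":[0.9,-3.1,0],"twist":0},{"jaw":1,"linear":[0.9,-3.1,0],"twist":0},{"jaw":1,"linear":[0.9,-3.1,0],"twist":0},{"jaw":1,"linear":[0,0,0],"twist":0}]'
cat > where.py <<'E'
from h import *
from scipy.spatial.transform import Rotation as Ro
import sys
o=robot.get_obs(); M=Ro.from_quat(o["tool_rot"]).as_matrix(); p=o["position"]
h=np.degrees(np.arctan2(M[1,0],M[0,0])); 
t=np.array([float(a) for a in sys.argv[1:4]])
print("t",o["time"],"tcp",p.round(4),"heading",h.round(2),"z",M[:,2].round(3),"q",o["q"].round(2),"F",o["ft_force"].round(1),o["grip_width"],o["grip_force"])
print("shift cm",(M.T@(t-p)*100).round(2))
E
python3 where.py 0.513 0.1135 0.105
```

```text
time: 1.3
position: [0.2902, -0.3649, 0.2397]
tool_rot: [0.997, -0.083, 0.0, 0.0]
ft_force: [0.9, -0.2, -0.4]
grip_width: 0.0869
grip_force: 0.0
time: 2.3
position: [0.4451, -0.042, 0.2398]
tool_rot: [0.997, -0.08, 0.001, -0.001]
ft_force: [-0.4, -0.7, 0.1]
grip_width: 0.0869
grip_force: 0.0
t 2.3 tcp [ 0.4451 -0.042   0.2398] heading -9.14 z [ 0.002  0.002 -1.   ] q [-0.35  0.29  1.86  0.    0.99  1.38] F [-0.4 -0.7  0.1] 0.08687107074930235 0.0
shift cm [  4.21 -16.41  13.52]
```

```bash
python3 - <<'E'
from h import *
c=cams.camera("scene"); u,v,P=cloud(c); h=cv2.cvtColor(c["color"],cv2.COLOR_BGR2HSV)[v,u].astype(int)
roi=(np.hypot(P[:,0]-.51,P[:,1]-.115)<.03)
red=roi&((h[:,0]<8)|(h[:,0]>172))&(h[:,1]>150)
# tip rows of the fin: cast on plane z=.118
m=red&(P[:,2]>.1); 
for z in(.118,):
    mm=red&(P[:,2]>.114); Q=on_plane(c,np.c_[u[mm],v[mm]],z); print(mm.sum(),Q.mean(0).round(4),Q.min(0).round(4),Q.max(0).round(4))
Q=P[m]; e=np.array([.986,-.165]); f=np.array([.165,.986])
print("along",np.percentile(Q[:,:2]@e,[2,50,98]).round(4),"lat",np.percentile(Q[:,:2]@f,[2,50,98]).round(4),"F:",np.array([.513,.1135])@e,np.array([.513,.1135])@f)
g=(h[:,1]<60)&(h[:,2]>60)&(np.hypot(P[:,0]-.488,P[:,1]-.119)<.09)&(P[:,2]>.112)
print("plate along",np.percentile(P[g,:2]@e,[2,50,98]).round(4),"lat",np.percentile(P[g,:2]@f,[2,50,98]).round(4),np.polyfit(P[g,1],P[g,0],1))
E
```

```text
26 [0.5182 0.1179 0.118 ] [0.5085 0.1112 0.118 ] [0.5273 0.1241 0.118 ]
along [0.481  0.4913 0.4981] lat [0.1929 0.2021 0.2053] F: 0.4870905 0.196556
plate along [0.4179 0.4605 0.48  ] lat [0.1096 0.1257 0.2463] [0.23717404 0.45647066]
```

```bash
python3 - <<'E'
from h import *
for n in("scene","top"):
    c=cams.camera(n); im=cv2.imread(f"pics/{n}0.png"); h=cv2.cvtColor(im,cv2.COLOR_BGR2HSV).astype(int)
    H,S,V=h[...,0],h[...,1],h[...,2]
    def comp(m,uv):
        k,l,s,ce=cv2.connectedComponentsWithStats(m.astype(np.uint8)); i=1+np.argmin(np.hypot(*(ce[1:]-uv).T)); return l==i
    x0=(310,208) if n=="scene" else (217,207)
    b=comp((H>90)&(H<130)&(S>110)&(V>60),x0) 
    vv,uu=np.nonzero(b); (cx,cy),(w,hh),a=cv2.minAreaRect(np.c_[uu,vv].astype(np.float32)); 
    vx,vy,_,_=cv2.fitLine(np.c_[uu,vv].astype(np.float32),cv2.DIST_L2,0,.01,.01).ravel()
    L=on_plane(c,[(cx,cy),(cx+20*vx,cy+20*vy)],.075); d=L[1]-L[0]
    print(n,"runner",b.sum(),(cx,cy),(w,hh),"axis pt",L[0].round(4),"yaw",np.degrees(np.arctan2(d[1],d[0]))%180)
    x1=(268,218) if n=="scene" else (225,175)
    r=comp(((H<8)|(H>172))&(S>140)&(V>80),x1); vv,uu=np.nonzero(r)
    for y in np.unique(vv): q=uu[vv==y]; print(y,q.min(),q.max(),end=" | ")
    print()
    e=np.array([.986,-.165]);f=np.array([.165,.986])
    print("runner lat",L[0,:2]@f)
    dd=c["depth"]; 
    np.save(f"/tmp/{n}r.npy",np.c_[uu,vv])
    Q=on_plane(c,np.c_[uu,vv],.118); print("red cast .118 along",(Q[:,:2]@e).min(),(Q[:,:2]@e).max(),"lat",(Q[:,:2]@f).min(),(Q[:,:2]@f).max())
E
```

```text
scene runner 254 (317.7054748535156, 205.54795837402344) (18.375459671020508, 16.853925704956055) axis pt [0.3536 0.1432 0.075 ] yaw 40.39126131851674
209 268 269 | 210 266 270 | 211 264 271 | 212 263 271 | 213 263 271 | 214 263 271 | 215 263 271 | 216 263 271 | 217 263 271 | 218 263 271 | 219 263 271 | 220 261 272 | 221 261 272 | 222 260 272 | 223 260 273 | 224 260 274 | 225 260 274 | 226 260 274 | 227 260 275 | 228 260 274 | 229 260 274 | 230 261 272 | 231 261 270 | 232 262 268 | 233 263 267 | 
runner lat 0.19953715348528422
red cast .118 along 0.480010499995105 0.5450928616533994 lat 0.19235311680579714 0.26847788511407367
top runner 67 (218.36538696289062, 202.17306518554688) (13.335897445678711, 4.9029035568237305) axis pt [0.4166 0.1283 0.075 ] yaw 79.57274961600471
169 223 223 | 170 221 224 | 171 221 225 | 172 220 228 | 173 220 228 | 174 220 228 | 175 220 228 | 176 220 228 | 177 220 228 | 178 227 227 | 
runner lat 0.19528686042409918
red cast .118 along 0.4673580025151816 0.49606132070755615 lat 0.1745034618451347 0.20392294585950607
```

```bash
python3 -m pendant '[{"jaw":1,"linear":[0.6,-2.4,0],"twist":0},{"jaw":1,"linear":[0.6,-2.4,0],"twist":0},{"jaw":1,"linear":[0.6,-2.4,0],"twist":0},{"jaw":1,"linear":[0.6,-2.4,0],"twist":0},{"jaw":1,"linear":[0.6,-2.4,0],"twist":0},{"jaw":1,"linear":[0.6,-2.4,0],"twist":0},{"jaw":1,"linear":[0.6,-2.1,0],"twist":0},{"jaw":1,"linear":[0,0,2],"twist":0},{"jaw":1,"linear":[0,0,2],"twist":0},{"jaw":1,"linear":[0,0,2],"twist":0},{"jaw":1,"linear":[0,0,0],"twist":0},{"jaw":1,"linear":[0,0,0],"twist":0}]'
python3 where.py 0.514 0.114 0.112
python3 - <<'E'
from h import *
a=cams.camera("scene"); a=a["color"][130:290,180:350]; b=cams.camera("top")["color"][120:240,175:302]
cv2.imwrite("pics/z2.png",np.hstack([cv2.resize(a,(425,400),interpolation=2),cv2.resize(b,(370,350),interpolation=2) if 0 else cv2.resize(b,(373,400),interpolation=2)]))
E
```

```text
time: 3.45
position: [0.5113, 0.1083, 0.1789]
tool_rot: [0.997, -0.083, -0.001, 0.0]
ft_force: [0.4, -0.6, 0.3]
grip_width: 0.0871
grip_force: 0.0
t 3.45 tcp [0.5113 0.1083 0.1789] heading -9.58 z [-0.003 -0.    -1.   ] q [-0.01  0.48  1.75 -0.    0.92  1.73] F [ 0.4 -0.6  0.3] 0.08706432635421467 0.0
shift cm [ 0.19 -0.62  6.69]
```

View pics/z2.png

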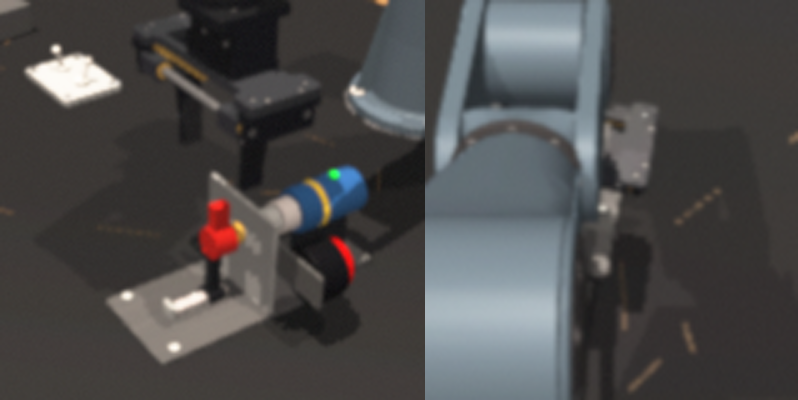

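The gripper hovers squarely above the fin (fin at about (218,215) in the left crop), with the fingers straddling it sideways. I'll correct the remaining offset and descend.

```bash
python3 -m pendant '[{"jaw":1,"linear":[0.2,-0.6,0],"twist":0},{"jaw":1,"linear":[0,0,1.2],"twist":0},{"jaw":1,"linear":[0,0,1.2],"twist":0},{"jaw":1,"linear":[0,0,1.2],"twist":0},{"jaw":1,"linear":[0,0,1.2],"twist":0},{"jaw":1,"linear":[0,0,1.2],"twist":0},{"jaw":1,"linear":[0,0,0.6],"twist":0},{"jaw":1,"linear":[0,0,0],"twist":0},{"jaw":1,"linear":[0,0,0],"twist":0},{"jaw":1,"linear":[0,0,0],"twist":0}]'
python3 where.py 0.514 0.114 0.112
python3 - <<'E'
from h import *
a=cams.camera("scene")["color"][150:290,200:350]
cv2.imwrite("pics/z3.png",cv2.resize(a,(600,560),interpolation=2))
E
```

```text
time: 4.38
position: [0.5157, 0.1154, 0.1145]
tool_rot: [0.997, -0.082, 0.001, -0.0]
ft_force: [0.4, -0.8, 1.3]
grip_width: 0.087
grip_force: 0.0
t 4.3833 tcp [0.5157 0.1154 0.1145] heading -9.45 z [ 0.002  0.    -1.   ] q [0.01 0.59 1.79 0.   0.77 1.74] F [ 0.4 -0.8  1.3] 0.08699656578185967 0.0
shift cm [-0.15  0.16  0.24]
```

View pics/z3.png

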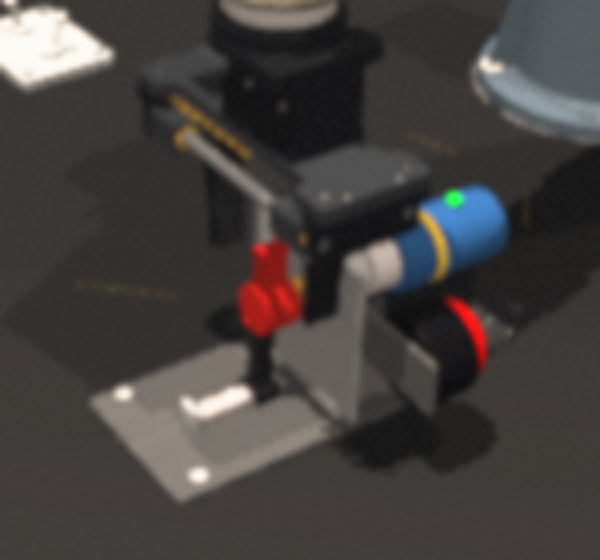

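The fingers straddle the fin (tips at about (222,240) and (322,310), fin at (268,265)). Now I'll close gently.

```bash
python3 -m pendant '[{"jaw":0.5,"linear":[0,0.1,0.2],"twist":0},{"jaw":0,"linear":[0,0,0],"twist":0},{"jaw":0,"linear":[0,0,0],"twist":0},{"jaw":0,"linear":[0,0,0],"twist":0},{"jaw":0,"linear":[0,0,0],"twist":0},{"jaw":0,"linear":[0,0,0],"twist":0},{"jaw":0,"linear":[0,0,0],"twist":0},{"jaw":0,"linear":[0,0,0],"twist":0},{"jaw":0,"linear":[0,0,0],"twist":0}]' 15
python3 where.py 0.514 0.114 0.112
```

```text
time: 5.18
position: [0.5148, 0.1143, 0.1115]
tool_rot: [0.997, -0.082, -0.0, -0.0]
ft_force: [-0.2, 0.3, 0.3]
grip_width: 0.0346
grip_force: 0.0
t 5.1833 tcp [0.5148 0.1143 0.1115] heading -9.45 z [-0.  0. -1.] q [0.01 0.59 1.79 0.   0.76 1.74] F [-0.2  0.3  0.3] 0.03456618107541017 0.0
shift cm [-0.07  0.04 -0.05]
```

```bash
python3 -m pendant '[{"jaw":0,"linear":[0,0,0],"twist":0},{"jaw":0,"linear":[0,0,0],"twist":0},{"jaw":0,"linear":[0,0,0],"twist":0},{"jaw":0,"linear":[0,0,0],"twist":0},{"jaw":0,"linear":[0,0,0],"twist":0},{"jaw":0,"linear":[0,0,0],"twist":0}]' 25
python3 where.py 0.514 0.114 0.112
```

```text
time: 5.68
position: [0.5144, 0.1123, 0.1115]
tool_rot: [0.997, -0.082, -0.0, 0.002]
ft_force: [-0.9, -6.8, 1.0]
grip_width: 0.0118
grip_force: 25.0
t 5.6833 tcp [0.5144 0.1123 0.1115] heading -9.4 z [-0.001 -0.003 -1.   ] q [ 0.    0.59  1.79 -0.    0.76  1.74] F [-0.9 -6.8  1. ] 0.011784085549412304 25.000074044801295
shift cm [-0.07 -0.16 -0.05]
```

```bash
python3 -m pendant '[{"jaw":0,"linear":[0,0.2,0],"twist":0},{"jaw":0,"linear":[0.4,0,0],"twist":0},{"jaw":0,"linear":[0.4,0,0],"twist":0},{"jaw":0,"linear":[0.4,0,0],"twist":0},{"jaw":0,"linear":[0.4,0,0],"twist":0},{"jaw":0,"linear":[0.4,0,0],"twist":0},{"jaw":0,"linear":[0.4,0,0],"twist":0},{"jaw":0,"linear":[0.4,0,0],"twist":0},{"jaw":0,"linear":[0.3,0,0],"twist":0},{"jaw":0,"linear":[0,0,0],"twist":0},{"jaw":0,"linear":[0,0,0],"twist":0}]'
python3 where.py 0.514 0.114 0.112
```

```text
time: 6.6
position: [0.546, 0.1067, 0.1115]
tool_rot: [0.997, -0.082, 0.001, 0.0]
ft_force: [-1.3, -3.0, 1.0]
grip_width: 0.0118
grip_force: 25.0
t 6.6 tcp [0.546  0.1067 0.1115] heading -9.44 z [ 0.002 -0.001 -1.   ] q [-0.01  0.62  1.72 -0.    0.81  1.73] F [-1.3 -3.   1. ] 0.011817565326704652 25.000274679623544
shift cm [-3.27 -0.19 -0.05]
```

```bash
python3 -m pendant '[{"jaw":0,"linear":[0.2,0,0],"twist":0},{"jaw":0,"linear":[0.2,0,0],"twist":0},{"jaw":0,"linear":[0.2,0,0],"twist":0},{"jaw":0,"linear":[0.2,0,0],"twist":0},{"jaw":0,"linear":[0,0,0],"twist":0},{"jaw":0,"linear":[0,0,0],"twist":0},{"jaw":0,"linear":[0,0,0],"twist":0},{"jaw":0,"linear":[0,0,0],"twist":0}]'
python3 where.py 0.514 0.114 0.112
```

```text
time: 7.27
position: [0.5511, 0.1058, 0.1114]
tool_rot: [0.997, -0.082, -0.002, 0.0]
ft_force: [-6.2, -3.1, 5.3]
grip_width: 0.0119
grip_force: 25.0
t 7.2667 tcp [0.5511 0.1058 0.1114] heading -9.43 z [-0.004 -0.    -1.   ] q [-0.01  0.62  1.7  -0.    0.82  1.73] F [-6.2 -3.1  5.3] 0.011935275307782177 25.000756974332035
shift cm [-3.8  -0.2  -0.04]
```

```bash
python3 -m pendant '[{"jaw":0,"linear":[0.2,0.1,0],"twist":0},{"jaw":0,"linear":[0.2,0,0],"twist":0},{"jaw":0,"linear":[0,0,0],"twist":0},{"jaw":0,"linear":[0,0,0],"twist":0},{"jaw":0,"linear":[0,0,0],"twist":0}]'
python3 where.py 0.514 0.114 0.112
python3 - <<'E'
from h import *
a=cams.camera("scene")["color"][150:290,200:350]
cv2.imwrite("pics/z4.png",cv2.resize(a,(600,560),interpolation=2))
E
```

```text
time: 7.68
position: [0.5514, 0.1057, 0.1114]
tool_rot: [0.997, -0.082, -0.006, -0.0]
ft_force: [-12.3, 1.5, 9.9]
grip_width: 0.0119
grip_force: 25.0
t 7.6833 tcp [0.5514 0.1057 0.1114] heading -9.46 z [-0.011  0.002 -1.   ] q [-0.01  0.63  1.69  0.    0.83  1.72] F [-12.3   1.5   9.9] 0.011948015363291174 25.001433114521205
shift cm [-3.82 -0.21 -0.02]
```

View pics/z4.png

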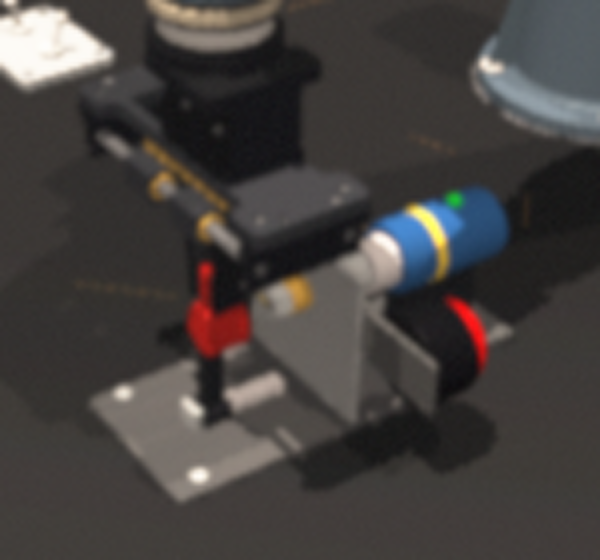

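The cap is at its stop: more pull only raises the force. The gold-collared head is visible at (275,300) and the cap at (218,325). I'll ease off, open, rise, and check the head from the images.

```bash
python3 -m pendant '[{"jaw":0,"linear":[-0.3,0,0],"twist":0},{"jaw":0,"linear":[0,0,0],"twist":0},{"jaw":1,"linear":[0,0,0],"twist":0},{"jaw":1,"linear":[0,0,0],"twist":0},{"jaw":1,"linear":[0,0,0],"twist":0},{"jaw":1,"linear":[0,0,0],"twist":0},{"jaw":1,"linear":[0,0,-1],"twist":0},{"jaw":1,"linear":[0,0,-2],"twist":0},{"jaw":1,"linear":[0,0,-2],"twist":0},{"jaw":1,"linear":[0,0,-2],"twist":0},{"jaw":1,"linear":[0,0,0],"twist":0},{"jaw":1,"linear":[0,0,0],"twist":0}]'
python3 where.py 0.5120 0.1121 0.085
python3 - <<'E'
from h import *
c=cams.camera("scene"); u,v,P=cloud(c); h=cv2.cvtColor(c["color"],cv2.COLOR_BGR2HSV)[v,u].astype(int)
e=np.array([.986,-.165]);f=np.array([.165,.986]); A=P[:,:2]@e; L=P[:,:2]@f
roi=(A>.44)&(A<.56)&(abs(L-.197)<.03)
red=roi&((h[:,0]<8)|(h[:,0]>172))&(h[:,1]>140)
gold=roi&(h[:,0]>12)&(h[:,0]<32)&(h[:,1]>90)&(P[:,2]>.06)
st=roi&(P[:,2]>.066)&(P[:,2]<.1)&~red&(A>.475)
for k,m in dict(fin=red&(P[:,2]>.095),cap=red&(P[:,2]<.09),gold=gold,steel=st,edge=(h[:,1]<60)&(P[:,2]>.112)&(P[:,2]<.12)&(A<.475)&(A>.45)).items():
  if m.sum(): print(k,m.sum(),"along",np.percentile(A[m],[2,50,98]).round(4),"lat",np.percentile(L[m],[2,50,98]).round(4),"z",np.percentile(P[m,2],[2,50,98]).round(3))
a=c["color"][150:290,200:350]
cv2.imwrite("pics/z5.png",cv2.resize(a,(600,560),interpolation=2))
E
```

```text
time: 8.73
position: [0.555, 0.1048, 0.1832]
tool_rot: [0.997, -0.082, 0.002, -0.0]
ft_force: [-0.6, -0.1, -0.8]
grip_width: 0.0706
grip_force: 0.0
t 8.7333 tcp [0.555  0.1048 0.1832] heading -9.46 z [ 0.004  0.    -1.   ] q [-0.01  0.52  1.64  0.    0.97  1.72] F [-0.6 -0.1 -0.8] 0.07058776680254396 0.0
shift cm [-4.4  -0.01  9.8 ]
fin 83 along [0.5175 0.5277 0.5349] lat [0.1922 0.2021 0.2046] z [0.096 0.11  0.117]
cap 162 along [0.5132 0.5328 0.5384] lat [0.1853 0.2072 0.2138] z [0.059 0.078 0.089]
gold 95 along [0.4631 0.5498 0.5558] lat [0.1713 0.2021 0.2162] z [0.07  0.26  0.271]
steel 62 along [0.4769 0.4863 0.4907] lat [0.1904 0.2017 0.2093] z [0.067 0.077 0.083]
edge 35 along [0.459  0.4617 0.4648] lat [0.1623 0.2119 0.252 ] z [0.112 0.113 0.114]
```

View pics/z5.png

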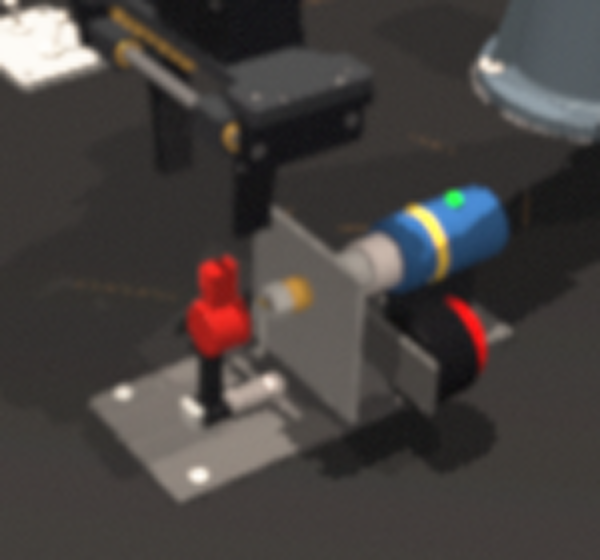

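The cap stayed back (fin at (218,290)) and the head stands exposed at (280,297). I'll move over the head and descend.

```bash
python3 -m pendant '[{"jaw":1,"linear":[-1.1,0,0],"twist":0},{"jaw":1,"linear":[-1.1,0,0],"twist":0},{"jaw":1,"linear":[-1.1,0,0],"twist":0},{"jaw":1,"linear":[-1.1,0,0],"twist":0},{"jaw":1,"linear":[0,0,1.5],"twist":0},{"jaw":1,"linear":[0,0,1.5],"twist":0},{"jaw":1,"linear":[0,0,1.5],"twist":0},{"jaw":1,"linear":[0,0,0],"twist":0},{"jaw":1,"linear":[0,0,0],"twist":0},{"jaw":1,"linear":[0,0,0],"twist":0}]' 55
python3 where.py 0.5120 0.1125 0.075
```

```text
time: 9.62
position: [0.5104, 0.112, 0.1366]
tool_rot: [0.997, -0.082, -0.0, -0.0]
ft_force: [0.0, -0.4, 1.6]
grip_width: 0.087
grip_force: 0.0
t 9.6167 tcp [0.5104 0.112  0.1366] heading -9.46 z [-0.  0. -1.] q [0.   0.54 1.78 0.   0.81 1.74] F [ 0.  -0.4  1.6] 0.08702196150803689 0.0
shift cm [ 0.15 -0.08  6.16]
```

```bash
python3 -m pendant '[{"jaw":1,"linear":[0.15,0,0],"twist":0},{"jaw":1,"linear":[0,0,0.8],"twist":0},{"jaw":1,"linear":[0,0,0.8],"twist":0},{"jaw":1,"linear":[0,0,0.8],"twist":0},{"jaw":1,"linear":[0,0,0.8],"twist":0},{"jaw":1,"linear":[0,0,0.8],"twist":0},{"jaw":1,"linear":[0,0,0.8],"twist":0},{"jaw":1,"linear":[0,0,0.8],"twist":0},{"jaw":1,"linear":[0,0,0.5],"twist":0},{"jaw":1,"linear":[0,0,0],"twist":0},{"jaw":1,"linear":[0,0,0],"twist":0}]'
python3 where.py 0.5120 0.1125 0.075
python3 - <<'E'
from h import *
a=cams.camera("scene")["color"][150:290,200:350]
cv2.imwrite("pics/z6.png",cv2.resize(a,(600,560),interpolation=2))
E
```

```text
time: 10.53
position: [0.5116, 0.1117, 0.0751]
tool_rot: [0.997, -0.082, -0.0, 0.0]
ft_force: [-0.9, -1.0, 0.0]
grip_width: 0.087
grip_force: 0.0
t 10.5333 tcp [0.5116 0.1117 0.0751] heading -9.46 z [-0.001  0.    -1.   ] q [0.   0.65 1.82 0.   0.67 1.74] F [-0.9 -1.   0. ] 0.08703000588823959 0.0
shift cm [ 0.03 -0.08  0.01]
```

View pics/z6.png

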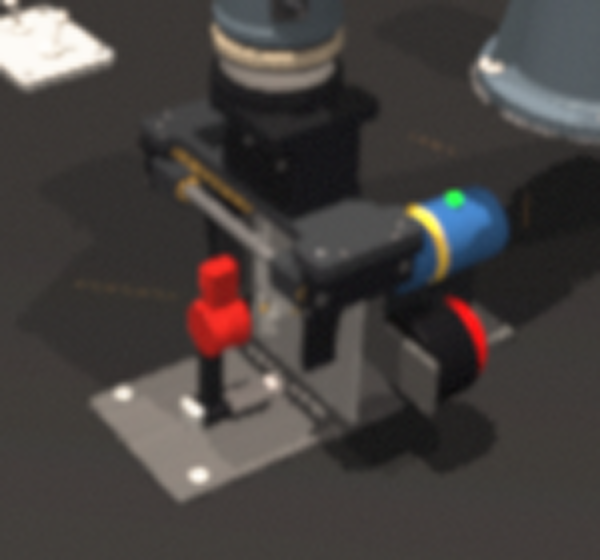

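The fingers are down either side of the head in the gap (near finger at (320,345), cap undisturbed at (218,320)). Now I'll close.

```bash
python3 -m pendant '[{"jaw":0,"linear":[0,0,0],"twist":0},{"jaw":0,"linear":[0,0,0],"twist":0},{"jaw":0,"linear":[0,0,0],"twist":0},{"jaw":0,"linear":[0,0,0],"twist":0},{"jaw":0,"linear":[0,0,0],"twist":0},{"jaw":0,"linear":[0,0,0],"twist":0},{"jaw":0,"linear":[0,0,0],"twist":0},{"jaw":0,"linear":[0,0,0],"twist":0},{"jaw":0,"linear":[0,0,0],"twist":0},{"jaw":0,"linear":[0,0,0],"twist":0},{"jaw":0,"linear":[0,0,0],"twist":0},{"jaw":0,"linear":[0,0,0],"twist":0}]' 45
python3 -m pendant '[{"jaw":0,"linear":[0,0,0],"twist":0},{"jaw":0,"linear":[0,0,0],"twist":0},{"jaw":0,"linear":[0,0,0],"twist":0},{"jaw":0,"linear":[0,0,0],"twist":0}]'
python3 where.py 0.5120 0.1125 0.075
```

```text
time: 11.58
position: [0.512, 0.1125, 0.0756]
tool_rot: [0.997, -0.083, 0.0, -0.001]
ft_force: [0.8, 4.0, -0.4]
grip_width: 0.0188
grip_force: 45.9
time: 11.92
position: [0.512, 0.1125, 0.0756]
tool_rot: [0.997, -0.083, 0.0, -0.001]
ft_force: [1.2, 4.6, 0.1]
grip_width: 0.0191
grip_force: 45.9
t 11.9167 tcp [0.512  0.1125 0.0756] heading -9.49 z [ 0.001  0.001 -1.   ] q [0.   0.65 1.82 0.   0.67 1.74] F [1.2 4.6 0.1] 0.01909730125933415 45.85306238383055
shift cm [-0.   -0.    0.06]
```

```bash
for i in 1 2; do python3 -m pendant '[{"jaw":0,"linear":[0,0,0],"twist":0},{"jaw":0,"linear":[0,0,0],"twist":0},{"jaw":0,"linear":[0,0,0],"twist":0},{"jaw":0,"linear":[0,0,0],"twist":0},{"jaw":0,"linear":[0,0,0],"twist":0},{"jaw":0,"linear":[0,0,0],"twist":0},{"jaw":0,"linear":[0,0,0],"twist":0},{"jaw":0,"linear":[0,0,0],"twist":0},{"jaw":0,"linear":[0,0,0],"twist":0},{"jaw":0,"linear":[0,0,0],"twist":0},{"jaw":0,"linear":[0,0,0],"twist":0},{"jaw":0,"linear":[0,0,0],"twist":0}]'; done
python3 - <<'E'
from h import *
print(robot.get_obs()["moment"])
c=cams.camera("scene"); u,v,P=cloud(c); h=cv2.cvtColor(c["color"],cv2.COLOR_BGR2HSV)[v,u].astype(int)
A=P[:,:2]@[.986,-.165]; m=((h[:,0]<8)|(h[:,0]>172))&(h[:,1]>140)&(P[:,2]>.095)&(A>.47)&(A<.56)&(abs(P[:,1]-.1)<.05)
print("fin along",np.percentile(A[m],[2,50,98]))
E
```

```text
time: 12.92
position: [0.512, 0.1124, 0.0756]
tool_rot: [0.997, -0.083, 0.0, -0.001]
ft_force: [0.8, 5.0, -0.3]
grip_width: 0.019
grip_force: 45.9
time: 13.92
position: [0.512, 0.1124, 0.0756]
tool_rot: [0.997, -0.083, 0.0, -0.001]
ft_force: [0.2, 5.4, -0.7]
grip_width: 0.019
grip_force: 45.9
[ 1.0258994  -0.12666413 -0.02549935]
fin along [0.51701776 0.52810313 0.53505049]
```

Grip width is steady at 19.0 mm (on the flats) with 46 N, and the cap is still back, so I'm handing in.

```bash
python3 -c "
from rig import robot
print(robot.hand_in())"
```

```text
the job is handed in; nothing more can be done
None
```

The cap is pulled back to its stop and the bolt head is held on its flats at about 46 N, with no sign of turning over the last 2 s; the job was handed in at about 14 s, and no verdict came back.

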